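# Hang the lift-off guard on the trimming cell

## Task

Take the framed guard leaf out of the slotted stand and hang it on the trimming cell: with the leaf standing open towards the robot (well away from shut), lower it gently so both its hinge sockets go over the two upright pins at once and sit fully home on the brackets. The pins are not exactly where they are measured and bend if you push hard, so feel your way on; never press or knock the leaf hard against the cell. Then swing the leaf shut against the strike post, let go, and leave everything else on the bench where it is.

Things in the scene. Friction and masses are not known exactly. Their poses are not given: they have to be found in the camera images.
- leaf: Loose upright guard leaf, about 160 g: aluminium frame with clear pane, black grip tab on top, two steel hinge sockets on one edge. Origin: on the socket axis at the lower socket's lower rim. +x: hinge to free edge (frame x=14..125 mm); +y: thickness (frame y=-4..4); +z: up the socket axis (frame z=-10..95 mm)
- leaf_low (a point): Centre of the lower rim of the lower socket (the leaf's origin). Both sockets are round tubes, outer diameter 20, bore 10.4 mm, open at both ends, no chamfer, 22 mm long (leaf z=0..22 and z=65..87 mm)
- leaf_up (a point): Centre of the lower rim of the upper socket, 65 mm above leaf_low
- leaf_grip (a point): Centre of the black grip tab: 44 mm along the leaf, 12 mm thick, 24 mm high; this point is 12 mm below the tab's top, 62 mm from the socket axis, 107 mm above leaf_low. Grasp here from above, fingers on the two 44 mm faces
- leaf_edge (a point): Lower point of the leaf's free edge, 125 mm from the socket axis, level with leaf_low
- stand: Fixed aluminium slotted stand 85 x 150 mm, 38 mm high. The leaf stands upright in its right-hand slot (along the stand's x at y=-35 mm, 10 mm wide, floor z=12, walls to z=38 mm), hinge edge outside the slot beyond the stand's +x end; die casts up to 63 mm high stand in the other slots
- cell: Fixed white trimming cell, origin under its base centre; base 180 x 200 mm, walls 105 mm high, open front to -x. Hinge post 24 mm square, 125 mm high, at x=-34, y=70 mm; strike post at x=-56, y=-58 mm, 115 mm high, front face x=-64 mm. Two 16 mm wide bracket arms, 6 mm thick, reach from the hinge post to x=-78 mm, tops at z=35 and z=100 mm, one upright pin on each
- pin_low (a point): NOMINAL foot of the lower pin on the bracket's top (cell x=-70, y=70, z=35 mm); hung, leaf_low is here. Pins: diameter 7.5, height 18 mm, blunt; rigid, bent by over 25 N of leaf on cell until hung home (60 N after). The bracket pair is hand-clamped: both pins, in one vertical line, stand up to 6 mm off nominal along cell x and up to 4.5 mm along cell y, unmeasured; heights are true
- pin_up (a point): NOMINAL foot of the upper pin, 65 mm above pin_low, with the same unmeasured offset. The lower socket must come in sideways from the front, between the upper bracket's underside (cell z=94 mm) and the lower pin's tip (z=53 mm)
- strike (a point): Where leaf_edge comes when shut: 125 mm from pin_low along the cell's -y. Shut, the leaf lies along the cell's -y from the hinge, its back against the strike post; open it stands out to the cell's -x. It swings shut anticlockwise seen from above and stays by friction where it is left
- model_a: Bystander: loose orange stone horseshoe model about 60 x 64 mm, 28 mm high
- model_b: Bystander: same as model_a
- model_c: Bystander: same as model_a
- former: Bystander: loose black rubber base former, open box 72 x 66 x 26 mm
- articulator: Bystander: fixed silver hinge articulator, 100 x 90 mm, 110 mm high
- carver: Bystander: fixed spring clip holding a steel wax carver, 170 mm long, 25 mm high
There are look-alikes about, which are no part of the job. What is meant by the leaf is not green, and is the smaller of those in its own colour.

How it is judged (in metres and radians):
On the way, in this order (a step that is already met when the one before it is completed fails the run):
1. the leaf is lifted out of the stand (z of leaf in the frame of stand above 0.06 m), for 0.1 s.
2. both sockets are fully home on the pins while the leaf stands open, more than 0.5 rad from shut (z of leaf_low in the frame of cell between 0.032 and 0.038 m and z of leaf_up in the frame of cell below 0.103 m and horizontal distance between leaf_low and pin_low below 0.012 m and horizontal distance between leaf_up and pin_up below 0.012 m and angle between the x axis of leaf and the y axis of cell, either way round above 0.5 rad), for 0.2 s.
At the end, for the whole second after the job is handed in: Both sockets sit on the pins with their rims within 3 mm of the brackets' tops and within 12 mm of the nominal pin line, the leaf is upright (0.06 rad), shut within 0.12 rad of the cell's y axis with its free edge within 20 mm of the strike point, at rest and released (z of leaf_low in the frame of cell between 0.032 and 0.038 m and z of leaf_up in the frame of cell below 0.103 m and horizontal distance between leaf_low and pin_low below 0.012 m and horizontal distance between leaf_up and pin_up below 0.012 m and angle between the x axis of leaf and the y axis of cell, either way round below 0.12 rad and horizontal distance between leaf_edge and strike below 0.02 m and angle between leaf's own z axis and vertical below 0.06 rad and linear speed of leaf below 0.01 m/s); the robot touches nothing.
It fails at once if before it is home on the brackets, the leaf presses or knocks on the cell, its brackets or pins with more than 25 N (contact force between leaf and cell above 25 N and z of leaf_low in the frame of cell above 0.038 m).
It fails at once if the leaf presses or knocks on the cell with more than 60 N, at any time (contact force between leaf and cell above 60 N).
It fails at once if a bystander is shifted by more than 20 mm (distance of any of model_a, model_b, model_c, former from where it was at the start of the episode above 0.02 m).
It also fails if it takes over 72 s, if anything falls off the work surface, if the arm or the gripper's body presses on something with over 40 N, if the wrist force passes 120 N, or if a joint passes its speed limit or range.

## Robot

A 6-joint arm with a two-finger parallel gripper is mounted at the origin on the work surface. World frame = base frame: x ahead of the robot, y to its left, z up, the work surface at z = 0. Lengths are in m, angles in degrees, forces in N, time in s.
With the tool pointing down it reaches from about 0.25 to 0.775 m from the base axis. Payload 8.9 kg.
Tool frame: the origin (TCP) lies on the mounting face of the last link; the fingertips stand 173 mm ahead of it and the grasp point (between the pads) lies 155 mm ahead of it; y points along the fingers, z is the direction in which the jaws open and shut, and the axes are right-handed (so a half turn about y gives the same grasp; the last joint's range is limited). The gripper opens to 85 mm and grips with 20 to 120 N. Pads are 22 mm wide; open, the fingers measure 114 mm over their backs; the gripper's body (76 mm by 85 mm) begins 54 mm behind the grasp point. The pads swing forward as they close: fully open they stand 13 mm farther back than shut.
Start: joints at [-74.96, 16.656, -8.789, 64.555, 0, 82.019], TCP at [0.205, -0.483, 0.405] pointing down, gripper open.
Joint ranges: [-144.48, 144.48], [-52.06, 99.96], [-74.48, 78.29], [-112.23, 115.85], [-86.99, 84.42], [-180, 180]. Speed limits (degrees/s): [127.2, 127.2, 159.86, 180, 180, 180].

## Interface

Orientations are given as [roll, pitch, yaw] about the fixed x, y, z axes, in that order (R = Rz(yaw) Ry(pitch) Rx(roll)).
In Python, from bench import arm gives the robot as it stands. The module is installed in compiled form; this text tells all that it offers.
- The arm moves only by the shell command python3 -m creep 'ROWS' [OPENING] [FORCE]. ROWS is JSON, a list of rows, each a list of 6 numbers: the shift along the tool's x, y, z in m, then the turn, a rotation vector about the tool's x, y, z in rad. A call has exactly 5 rows; each row is the pose to reach, as a shift and turn from the pose measured when the call began, along the tool's axes at that moment; what a row does not reach only later rows make up. A row lasts 1/8 s, in which the tool goes at most 62.5 mm and 10.7 degrees, less where a joint would pass 70% of its speed; a pose out of reach is approached as far as the arm can. A call with a gripper value outside its range is refused whole. OPENING is the finger opening in m, from 0 to 0.0854, set as the call begins (- or left out, the last holds). The fingers move at their own pace and stop on an object; FORCE is the grip in N (left out, the last holds). Time passes only in rows, so rows that repeat a pose let the fingers close, or fill a call up. It gives the time, the measured TCP pose, the force and the opening at its end, in the units of the state.
- arm.get_state(): the state, without advancing time (a new reading comes with each control period).
- arm.grab_frame(name): name is "scene" or "top"; returns (picture, depth): 480x640x3 uint8, red, green, blue; 480x640 float32, m along the optical axis (not along the pixel's ray), 0 where there is no reading.
- arm.camera_model(name): a dict with "fx", "fy", "cx", "cy" (pixels), "R" (3x3) and "t" (3): a world point X has camera coordinates R X + t. Camera axes: x right, y down, z forward; pixel columns grow to the right and rows downward; lengths in m; the calibration is good to about 2 mm. A picture is of the moment at which its call begins. camera_model takes no time and is no camera call.
- arm.sign_off(): hands the job in, once; it reports no verdict.
Trained networks look in the newest picture that a camera, given by its name, has taken for a name from the list of things; names that differ only in an ending like _2 or _b are one class to them, and where a whole thing is asked for, a point or a joint stands for the part that bears it (a point fixed in the world has none). Each returns a list of dicts, best first, with "conf" (0 to 1); they miss things now and then, are a little off and sometimes report something else, mostly with a low value. They report only what shows in the picture. A call takes as long as a camera call. They do not tell look-alikes from the thing itself.
- arm.look_for(camera, label): "uv" ([column, row] in pixels, amid what is visible of it).
- arm.mark_of(camera, label): "uv" ([column, row] in pixels: a listed point, or the origin of a listed thing).
The state is a dict: "time": time; "qpos": joint angles; "qd": joint speeds; "tau": joint torques, N m; "eef_pos": TCP position; "orientation": TCP orientation; "wrist_force": force on the tool from outside, world axes, zero at the start; "moment": the same for the moment, N m; "finger_gap": finger opening in m.
Only numpy, scipy, OpenCV 4.12 (cv2) and the standard library are available. Lean on these libraries where they do the work, as an engineer would, in place of code of your own. Each camera call takes 0.05 s, during which the arm holds its last target.

## Working session

There is one attempt and no reset: what is moved stays moved. The work goes in short steps, Python scripts to look and compute and a shell command to move; the robot and the scene stay as the last step left them, time stands still between calls to the robot, and variables do not carry over. Pictures are saved under pics/ and viewed, and the job is handed in when it is done.

```bash
mkdir -p pics
cat > h.py <<'E'
import numpy as np, cv2
from bench import arm
def save(n,im): cv2.imwrite('pics/'+n,cv2.cvtColor(im,cv2.COLOR_RGB2BGR))
def grab(cam): return arm.grab_frame(cam)
def back(cam,uv,d,m=None):
    m=m or arm.camera_model(cam)
    c=np.array([(uv[0]-m['cx'])/m['fx']*d,(uv[1]-m['cy'])/m['fy']*d,d])
    return np.array(m['R']).T@(c-np.array(m['t']))
def backz(cam,uv,z):
    m=arm.camera_model(cam);R=np.array(m['R']);t=np.array(m['t'])
    o=-R.T@t; r=R.T@np.array([(uv[0]-m['cx'])/m['fx'],(uv[1]-m['cy'])/m['fy'],1])
    return o+r*(z-o[2])/r[2]
def proj(cam,X):
    m=arm.camera_model(cam);c=np.array(m['R'])@np.array(X)+np.array(m['t'])
    return np.array([m['fx']*c[0]/c[2]+m['cx'],m['fy']*c[1]/c[2]+m['cy'],c[2]])
E
python3 - <<'E'
from h import *
s=arm.get_state();print({k:np.round(v,3) for k,v in s.items()})
for c in ('scene','top'):
    im,d=grab(c);save(c+'0.png',im);np.save(c+'0.npy',d);m=arm.camera_model(c)
    print(c,m['fx'],m['fy'],m['cx'],m['cy'],np.round(m['R'],3).tolist(),np.round(m['t'],3), 'o',-np.array(m['R']).T@np.array(m['t']))
E
```

```text
{'time': np.float64(0.0), 'qpos': array([-7.4962e+01,  1.6688e+01, -8.8310e+00,  6.4555e+01, -2.0000e-03,
        8.2018e+01]), 'qd': array([ 0.074,  0.1  , -0.083, -0.01 ,  0.015, -0.043]), 'tau': array([ 1.0000e-03, -5.3714e+01,  3.3137e+01,  1.6000e-02, -0.0000e+00,
        0.0000e+00]), 'eef_pos': array([ 0.205, -0.483,  0.404]), 'orientation': array([-9.00730e+01,  8.00000e-03, -1.56981e+02]), 'wrist_force': array([0.555, 0.308, 0.291]), 'moment': array([-0.005, -0.022, -0.012]), 'finger_gap': np.float64(0.085)}
scene 448.5692964821415 448.5692964821415 321.8228660704365 230.0464215123618 [[0.778, 0.629, -0.0], [0.329, -0.408, -0.851], [-0.535, 0.662, -0.524]] [-0.475 -0.054  1.485] o [ 1.18185173 -0.70670829  0.73280064]
top 476.14807404940973 476.14807404940973 322.93491604556834 241.10813586419562 [[0.019, -1.0, 0.004], [-0.996, -0.019, -0.084], [0.084, -0.002, -0.996]] [0.086 0.548 1.084] o [0.45358049 0.09874492 1.12554872]
```

View pics/scene0.png

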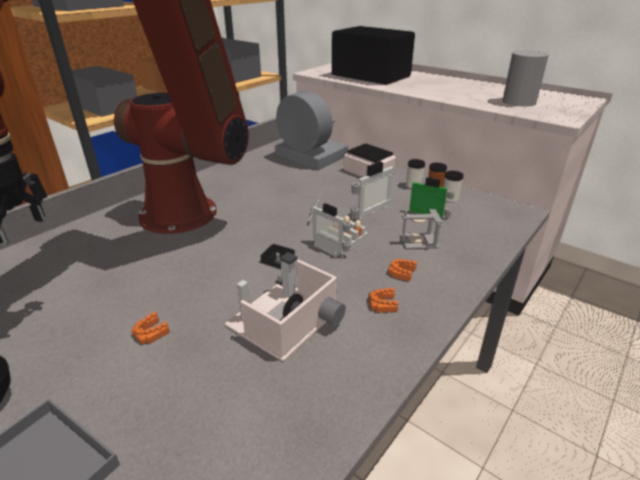

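View pics/top0.png

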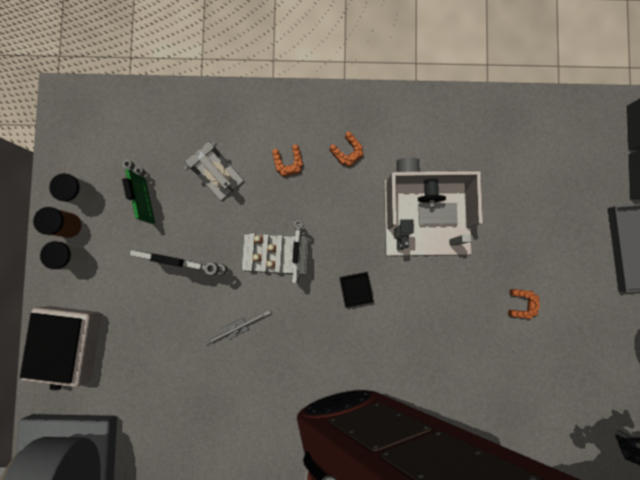

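Run:
```python
from h import *
for l in ['leaf','leaf_low','leaf_up','leaf_grip','leaf_edge','stand','cell','pin_low','pin_up','strike']:
  for c in ('scene','top'):
    if l in('leaf','stand','cell'): print(l,c,'look',[(np.round(r['uv'],1).tolist(),round(r['conf'],2)) for r in arm.look_for(c,l)])
    print(l,c,'mark',[(np.round(r['uv'],1).tolist(),round(r['conf'],2)) for r in arm.mark_of(c,l)])
import cv2
a=cv2.imread('pics/top0.png');b=cv2.imread('pics/scene0.png')
cv2.imwrite('pics/c1.png',cv2.resize(a[200:300,120:320],None,fx=4,fy=4,interpolation=cv2.INTER_CUBIC))
cv2.imwrite('pics/c2.png',cv2.resize(b[150:270,290:450],None,fx=5,fy=5,interpolation=cv2.INTER_CUBIC))
cv2.imwrite('pics/c3.png',cv2.resize(a[150:270,370:490],None,fx=5,fy=5,interpolation=cv2.INTER_CUBIC))
cv2.imwrite('pics/c4.png',cv2.resize(b[230:360,220:350],None,fx=4.6,fy=4.6,interpolation=cv2.INTER_CUBIC))
```

```text
leaf scene look [([329.9, 225.0], 0.95), ([425.1, 197.2], 0.81), ([375.2, 190.2], 0.59)]
leaf scene mark [([353.2, 216.5], 0.75), ([403.1, 271.8], 0.73), ([444.0, 214.2], 0.66), ([345.3, 249.3], 0.6)]
leaf top look [([298.2, 246.4], 0.84), ([352.7, 155.5], 0.68), ([181.9, 262.4], 0.6), ([135.6, 191.3], 0.59)]
leaf top mark [([302.6, 222.7], 0.97), ([142.8, 171.3], 0.94), ([218.9, 268.3], 0.58)]
leaf_low scene mark [([349.6, 249.5], 0.89), ([356.8, 215.1], 0.82), ([445.2, 216.1], 0.8)]
leaf_low top mark [([300.4, 228.3], 0.8), ([139.2, 172.8], 0.75), ([221.3, 270.4], 0.72), ([291.7, 254.4], 0.19)]
leaf_up scene mark [([350.4, 232.1], 0.77), ([448.7, 198.7], 0.67), ([355.2, 189.2], 0.61), ([329.6, 206.8], 0.5)]
leaf_up top mark [([130.6, 164.1], 0.89), ([213.7, 266.5], 0.86), ([297.4, 219.2], 0.72)]
leaf_grip scene mark [([329.3, 208.8], 0.83), ([430.1, 178.1], 0.81), ([373.7, 165.6], 0.72)]
leaf_grip top mark [([167.6, 261.9], 0.79), ([294.4, 253.3], 0.6), ([127.0, 189.9], 0.6)]
leaf_edge scene mark [([314.5, 232.1], 0.94), ([386.6, 199.3], 0.59), ([408.4, 208.4], 0.59)]
leaf_edge top mark [([150.5, 223.0], 0.76), ([295.4, 280.5], 0.65), ([301.7, 223.0], 0.55)]
stand scene look [([345.4, 238.2], 0.93)]
stand scene mark [([327.8, 208.5], 0.75), ([337.3, 244.8], 0.65)]
stand top look [([267.9, 255.3], 0.88), ([294.4, 249.5], 0.39)]
stand top mark [([280.9, 255.2], 0.73)]
cell scene look [([288.6, 305.8], 0.81), ([329.2, 224.5], 0.68)]
cell scene mark [([279.0, 315.6], 0.97), ([337.3, 243.3], 0.6)]
cell top look [([429.2, 208.7], 0.69), ([236.8, 326.8], 0.17)]
cell top mark [([428.4, 216.5], 0.61)]
pin_low scene mark [([278.3, 278.9], 0.75)]
pin_low top mark [([399.5, 251.2], 0.62)]
pin_up scene mark [([277.3, 261.7], 0.67)]
pin_up top mark [([294.2, 253.1], 0.41)]
strike scene mark [([238.2, 308.1], 0.67)]
strike top mark []
```

```bash
ls pics
```

```text
c1.png
c2.png
c3.png
c4.png
scene0.png
top0.png
```

View pics/c1.png

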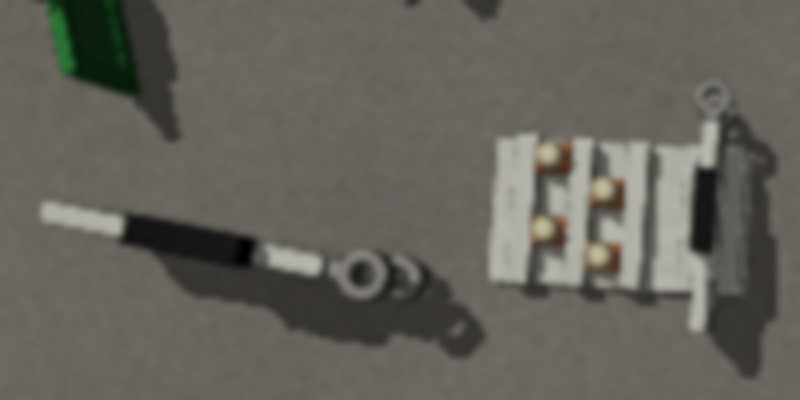

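View pics/c2.png

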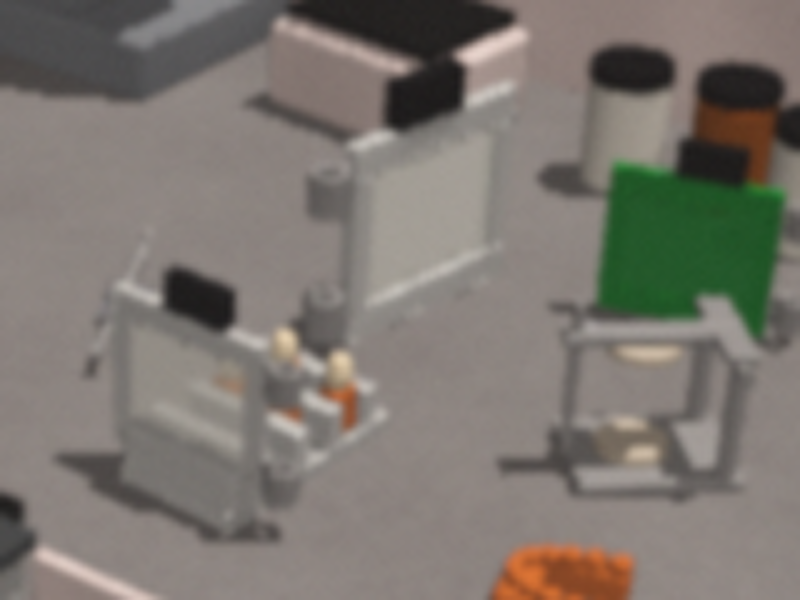

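View pics/c3.png

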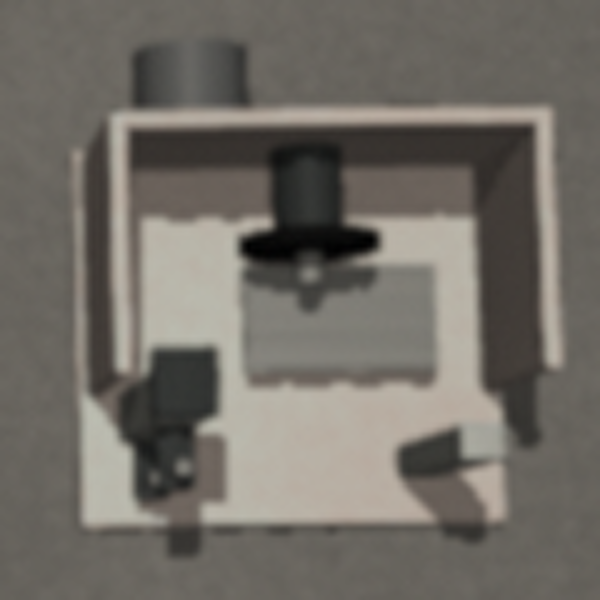

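View pics/c4.png

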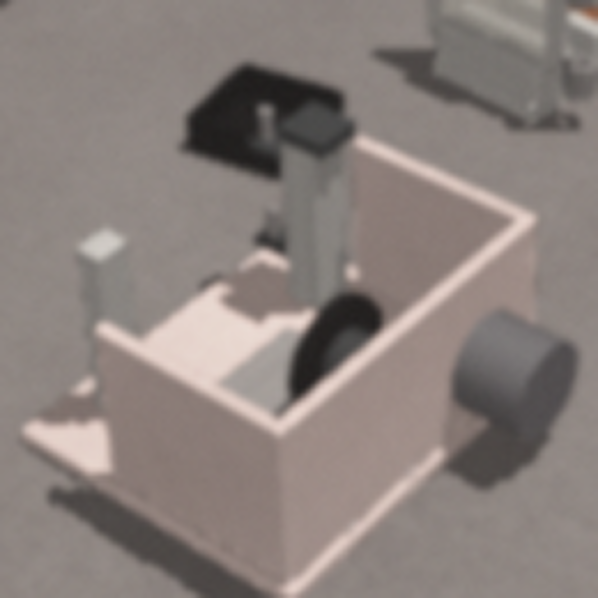

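The candidates for the leaf, in top pixels, are silver in the stand (298,250), silver free-standing and larger (181,262), and green (136,191). The silver one in the stand is meant: it is the smaller silver one and sits in the slot, and the crop confirms it. Both pin tips show in the top view at about (406.6,243.2) for the upper and (401,246.4) for the lower.

Run:
```python
from h import *
p=lambda *a:print(*[np.round(x,4) if not isinstance(x,str) else x for x in a])
dt=np.load('top0.npy');ds=np.load('scene0.npy')
def dp(cam,d,u,v,r=1):
    w=d[int(v)-r:int(v)+r+1,int(u)-r:int(u)+r+1]; return float(np.median(w[w>0]))
p('pin up top',backz('top',(406.6,243.2),.118)); p('pin low top',backz('top',(401,246.4),.053))
for uv in [(406.6,243.2),(401,246.4)]: p('depth',back('top',uv,dp('top',dt,round(uv[0]),round(uv[1]),0)))
p('pin up scene',backz('scene',(277.6,253.5),.118))
# cell walls: points with z~.105 top view
m=arm.camera_model('top');R=np.array(m['R']);t=np.array(m['t'])
v,u=np.mgrid[0:480,0:640]
c=np.stack([(u-m['cx'])/m['fx']*dt,(v-m['cy'])/m['fy']*dt,dt],-1);W=(c-t)@R
np.save('W.npy',W)
roi=np.zeros_like(dt,bool);roi[150:275,375:495]=1
wall=roi&(abs(W[...,2]-.105)<.006);P=W[wall];p('wall n',len(P),P.min(0),P.max(0))
P2=W[roi&(abs(W[...,2]-.125)<.005)];p('hingepost',len(P2),P2.mean(0),P2.min(0),P2.max(0))
P3=W[roi&(abs(W[...,2]-.115)<.005)];p('115',len(P3));
P4=W[(roi)&(u>455)&(abs(W[...,2]-.115)<.006)&(v>225)];p('strike',len(P4),P4.mean(0),P4.min(0),P4.max(0))
# leaf
roi=np.zeros_like(dt,bool);roi[215:295,285:312]=1
for a,b in [(.1,.14),(.12,.14),(.085,.118)]:
  P=W[roi&(W[...,2]>a)&(W[...,2]<b)];p('leaf',a,len(P),P.mean(0),P.min(0),P.max(0))
```

```text
pin up top [ 0.5374 -0.0811  0.118 ]
pin low top [ 0.5353 -0.08    0.053 ]
depth [ 0.5375 -0.0811  0.1175]
depth [ 0.5317 -0.072   0.1011]
pin up scene [ 0.5392 -0.0811  0.118 ]
wall n 843 [ 0.5303 -0.2451  0.099 ] [ 0.6978 -0.0487  0.1107]
hingepost 189 [ 0.5717 -0.0788  0.125 ] [ 0.5376 -0.0932  0.12  ] [ 0.5866 -0.0651  0.1288]
115 102
strike 79 [ 0.5503 -0.2072  0.1147] [ 0.5425 -0.2183  0.1094] [ 0.558  -0.1982  0.1191]
leaf 0.1 230 [0.5195 0.154  0.119 ] [0.4507 0.1424 0.1006] [0.5839 0.1616 0.1399]
leaf 0.12 54 [0.5113 0.1535 0.1345] [0.4612 0.1483 0.12  ] [0.5586 0.1605 0.1399]
leaf 0.085 158 [0.5279 0.1534 0.1108] [0.4507 0.1424 0.0865] [0.5839 0.1616 0.118 ]
```

Run:
```python
from h import *
p=lambda *a:print(*[np.round(x,4) if not isinstance(x,str) else x for x in a])
W=np.load('W.npy');v,u=np.mgrid[0:480,0:640]
im=cv2.cvtColor(cv2.imread('pics/top0.png'),cv2.COLOR_BGR2RGB)
def line(P):
    vx,vy,x0,y0=cv2.fitLine(P[:,:2].astype(np.float32),cv2.DIST_HUBER,0,.001,.001).ravel();return np.array([vx,vy]),np.array([x0,y0])
z=W[...,2]
# back wall (large x): 
roi=(v>160)&(v<200)&(u>395)&(u<475)&(abs(z-.105)<.004)
d,c=line(W[roi]);p('back wall',roi.sum(),d,c,'deg',np.degrees(np.arctan2(d[1],d[0])),W[roi][:,0].min(),W[roi][:,0].max())
for lo,hi in((380,397),(474,485)):
  r=(v>180)&(v<220)&(u>lo)&(u<hi)&(abs(z-.105)<.004)
  d,c=line(W[r]);p('side wall',r.sum(),d,c,'deg',np.degrees(np.arctan2(d[1],d[0])),W[r][:,1].min(),W[r][:,1].max())
# hinge post
r=(v>215)&(v<236)&(u>396)&(u<418)&(abs(z-.125)<.004);p('hp',r.sum(),W[r].mean(0),W[r].min(0),W[r].max(0))
# base plate
r=(v>150)&(v<280)&(u>375)&(u<495)&(z>.004)&(z<.14)
rect=cv2.minAreaRect((W[r][:,:2]*1000).astype(np.float32));print(rect)
# leaf tab (dark) and frame
r=(v>215)&(v<295)&(u>285)&(u<312)&(z>.125)&(z<.15);d,c=line(W[r]);p('tab',r.sum(),d,c,np.degrees(np.arctan2(d[1],d[0])),W[r].min(0),W[r].max(0),np.median(z[r]))
dark=(im.sum(-1)<150);r=(v>225)&(v<275)&(u>290)&(u<302)&dark&(z>.13)
p('tabdark',r.sum(),W[r].mean(0),W[r].min(0),W[r].max(0),np.median(z[r]))
r=(v>215)&(v<295)&(u>285)&(u<312)&(z>.108)&(z<.12);d,c=line(W[r]);p('frame',r.sum(),d,c,np.degrees(np.arctan2(d[1],d[0])),W[r].min(0),W[r].max(0),np.median(z[r]))
# stand
r=(v>225)&(v<285)&(u>238)&(u<296)&(z>.028)&(z<.045);print('stand',r.sum(),cv2.minAreaRect((W[r][:,:2]*1000).astype(np.float32)),np.median(z[r]))
p('socket up top face c1(712,97)',backz('top',(120+712/4,200+97/4),.109))
p('tab ends',backz('top',(120+706/4,200+168/4),.141),backz('top',(120+702/4,200+252/4),.141))
p('tab scene c2 (200,298) center',backz('scene',(290+199/5,150+299/5),.129))
p('free edge',backz('top',(120+698/4,200+330/4),.117))
cv2.imwrite('pics/c5.png',cv2.resize(cv2.cvtColor(im,cv2.COLOR_RGB2BGR)[215:295,270:330],None,fx=7.5,fy=7.5,interpolation=cv2.INTER_CUBIC))
cv2.imwrite('pics/c6.png',cv2.resize(cv2.cvtColor(im,cv2.COLOR_RGB2BGR)[215:265,380:430],None,fx=11,fy=11,interpolation=cv2.INTER_CUBIC))
```

```text
back wall 294 [ 0.0288 -0.9996] [ 0.6919 -0.1403] deg -88.3491 0.6856 0.6978
side wall 146 [0.9991 0.0415] [ 0.631  -0.0539] deg 2.3773 -0.0583 -0.0487
side wall 154 [0.9994 0.0358] [ 0.6351 -0.2394] deg 2.0518 -0.2451 -0.2346
hp 186 [ 0.5721 -0.0788  0.1251] [ 0.558  -0.0932  0.1214] [ 0.5866 -0.0651  0.1288]
((617.25439453125, -169.3965606689453), (309.6048889160156, 282.54443359375), 0.46428871154785156)
tab 128 [ 0.9987 -0.0516] [0.5128 0.1543] -2.9593 [0.4919 0.1482 0.1268] [0.534  0.1605 0.1453] 0.1407
tabdark 92 [0.5122 0.1529 0.1405] [0.492  0.1482 0.1308] [0.5317 0.158  0.1453] 0.1408
frame 156 [ 0.9992 -0.0406] [0.5163 0.1544] -2.3261 [0.4507 0.1424 0.1081] [0.5836 0.1616 0.1199] 0.1164
stand 791 ((523.33544921875, 216.48023986816406), (106.70824432373047, 100.57799530029297), 87.30156707763672) 0.0380401748652014
socket up top face c1(712,97) [0.5745 0.1509 0.109 ]
tab ends [0.5336 0.1515 0.141 ] [0.49   0.1526 0.141 ]
tab scene c2 (200,298) center [0.5156 0.1527 0.129 ]
free edge [0.4497 0.155  0.117 ]
```

View pics/c5.png

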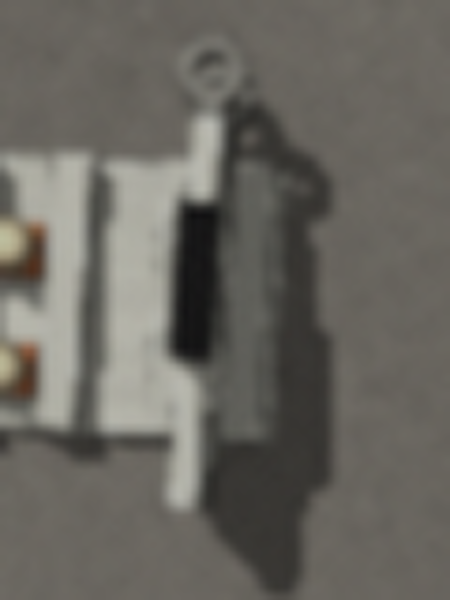

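View pics/c6.png

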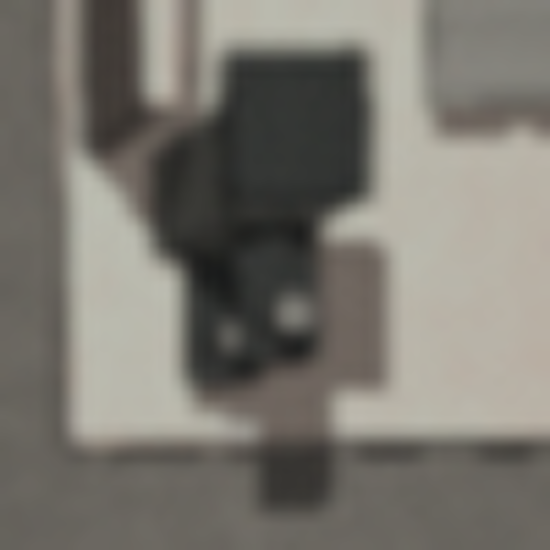

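```bash
cat >> h.py <<'E'
from scipy.spatial.transform import Rotation as Ro
def go(g,yaw,n=1):
    """shift and turn in tool axes to bring grasp point to g with tool straight down, yaw psi(deg)"""
    s=arm.get_state();R0=Ro.from_euler('xyz',s['orientation'],degrees=True)
    R1=Ro.from_euler('xyz',[-90,0,yaw],degrees=True)
    T=np.array(g)+[0,0,.155]
    sh=R0.inv().apply(T-s['eef_pos']); rv=(R0.inv()*R1).as_rotvec()
    print('shift',np.round(sh,4),'turn',np.round(rv,4),'dist',round(float(np.linalg.norm(sh)),4))
def st():
    s=arm.get_state();print('t',round(float(s['time']),2),'grasp',np.round(np.array(s['eef_pos'])+Ro.from_euler('xyz',s['orientation'],degrees=True).apply([0,.155,0]),4),'rpy',np.round(s['orientation'],2),'F',np.round(s['wrist_force'],1),'M',np.round(s['moment'],2),'gap',round(float(s['finger_gap']),4),'q',np.round(s['qpos'],1))
E
python3 - <<'E'
from h import *
print(np.round([backz('top',(406.1,242.9),.118),backz('top',(400.5,245.0),.053),backz('scene',(220+265/4.6-.4,230+108/4.6-.4),.118),back('scene',(0,0),1)],4))
f=lambda x,y:(270+(x+.5)/7.5-.5,215+(y+.5)/7.5-.5)
for n,x,y,z in[('sock',211,72,.109),('tab top end',198,203,.141),('tab bot end',190,358,.141),('free',183,508,.117),('frame hinge end',207,112,.117)]: print(n,np.round(backz('top',f(x,y),z),4))
s=arm.get_state()
go((.512,.153,.25),-2.3)
E
python3 -m creep '[[-0.035,0,-0.031,0,-0.18,0],[-0.07,0,-0.062,0,-0.36,0],[-0.106,0,-0.093,0,-0.54,0],[-0.142,0,-0.124,0,-0.72,0],[-0.177,0,-0.155,0,-0.9,0]]' 0.0854 40; python3 -c "
from h import *
st();go((.512,.153,.25),-2.3)"
```

```text
[[ 0.538  -0.08    0.118 ]
 [ 0.5385 -0.0789  0.053 ]
 [ 0.5372 -0.0804  0.118 ]
 [-0.0804 -0.2862  0.6452]]
sock [0.5747 0.1516 0.109 ]
tab top end [0.5343 0.1527 0.141 ]
tab bot end [0.4914 0.1538 0.141 ]
free [0.4501 0.1561 0.117 ]
frame hinge end [0.5622 0.152  0.117 ]
shift [-5.311e-01 -3.000e-04 -4.656e-01] turn [-0.     -2.6997  0.    ] dist 0.7063
time: 2.02
eef_pos: [0.308, -0.2699, 0.4048]
orientation: [-90.0, -0.0, -105.1]
wrist_force: [0.5, -0.1, -0.4]
finger_gap: 0.0857
t 2.02 grasp [ 0.3081 -0.27    0.2498] rpy [-8.9970e+01 -1.0000e-02 -1.0509e+02] F [ 0.5 -0.1 -0.4] M [-0.02 -0.02 -0.01] gap 0.0857 q [-51.5   4.  -24.5  61.4   0.   53.6]
shift [-4.614e-01 -2.000e-04  8.690e-02] turn [-1.000e-04 -1.794e+00  6.000e-04] dist 0.4696
```

```bash
python3 -m creep '[[-0.046,0,0.0087,0,-0.18,0],[-0.092,0,0.0174,0,-0.36,0],[-0.138,0,0.026,0,-0.54,0],[-0.184,0,0.035,0,-0.72,0],[-0.23,0,0.0435,0,-0.9,0]]'; python3 -c "
from h import *
st();go((.513,.1533,.25),-2.2)"
```

```text
time: 2.65
eef_pos: [0.4104, -0.0577, 0.405]
orientation: [-90.0, -0.1, -53.2]
wrist_force: [0.9, -1.5, 1.4]
finger_gap: 0.0855
t 2.65 grasp [ 0.4106 -0.0578  0.25  ] rpy [-8.997e+01 -7.000e-02 -5.318e+01] F [ 0.9 -1.5  1.4] M [ 0.   -0.03  0.01] gap 0.0855 q [-18.1   4.5 -23.9  61.5  -0.   35.1]
shift [-0.1074  0.      0.2086] turn [ 1.000e-04 -8.898e-01  1.400e-03] dist 0.2346
```

```bash
python3 -m creep '[[-0.0215,0,0.0417,0,-0.178,0],[-0.043,0,0.0834,0,-0.356,0],[-0.0644,0,0.125,0,-0.534,0],[-0.086,0,0.167,0,-0.712,0],[-0.1074,0,0.2086,0,-0.89,0]]' 0.05
python3 - <<'E'
from h import *
st();go((.513,.1533,.129),-2.2)
im,d=grab('top');save('top1.png',im[150:350,200:400].repeat(3,0).repeat(3,1))
im,d=grab('scene');save('scene1.png',im[120:280,270:430].repeat(4,0)[:600].repeat(4,1))
E
```

```text
time: 3.28
eef_pos: [0.5135, 0.1549, 0.4051]
orientation: [-90.0, -0.1, -1.8]
wrist_force: [-0.3, -1.1, 0.6]
finger_gap: 0.0502
t 3.27 grasp [0.5138 0.1548 0.2501] rpy [-9.004e+01 -9.000e-02 -1.840e+00] F [-0.3 -1.1  0.6] M [ 0.01 -0.04  0.02] gap 0.0502 q [ 9.  17.8 -7.1 65.  -0.1 10.8]
shift [-0.0007  0.1211 -0.0015] turn [0.0007 0.0063 0.0016] dist 0.1211
```

View pics/scene1.png

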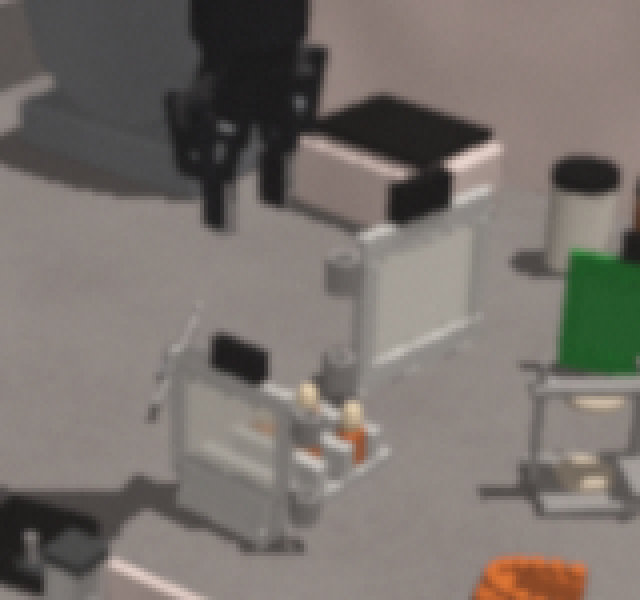

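View pics/top1.png

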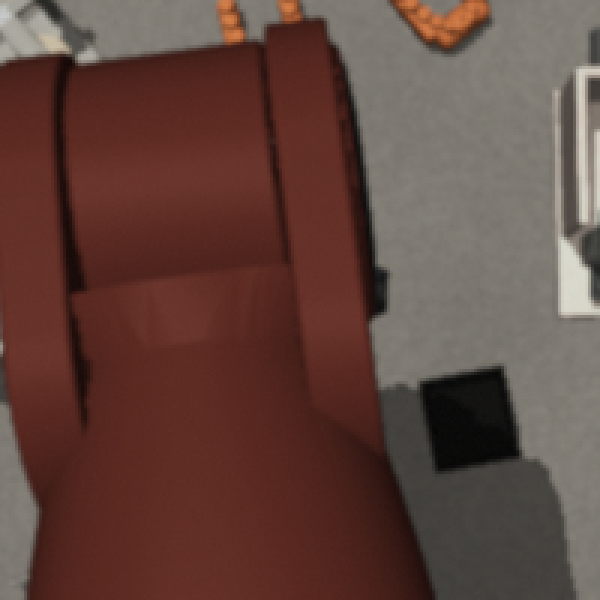

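The scene crop shows the open gripper above the leaf's tab (tab near crop 240,358, fingers near 215,200 and 275,180). The arm hides the leaf in the top view. I'll descend most of the way, then check.

```bash
python3 -m creep '[[0,0.03,-0.0015,0,0,0],[-0.0007,0.06,-0.0015,0,0.006,0],[-0.0007,0.085,-0.0015,0,0.006,0],[-0.0007,0.085,-0.0015,0,0.006,0],[-0.0007,0.085,-0.0015,0,0.006,0]]'
python3 - <<'E'
from h import *
st();go((.513,.1533,.129),-2.2)
im,d=grab('scene');save('scene2.png',cv2.resize(im[170:270,290:390],None,fx=6,fy=6,interpolation=cv2.INTER_CUBIC))
E
```

```text
time: 4.0
eef_pos: [0.514, 0.1549, 0.3207]
orientation: [-90.0, -0.2, -2.1]
wrist_force: [0.2, 0.1, 0.1]
finger_gap: 0.0502
t 4.0 grasp [0.5145 0.155  0.1657] rpy [-89.96  -0.17  -2.11] F [0.2 0.1 0.1] M [ 0.01 -0.06 -0.04] gap 0.0502 q [  9.   21.4 -15.2  53.2   0.   11.1]
shift [-0.0011  0.0367 -0.0017] turn [-0.0007  0.0016  0.003 ] dist 0.0367
```

View pics/scene2.png

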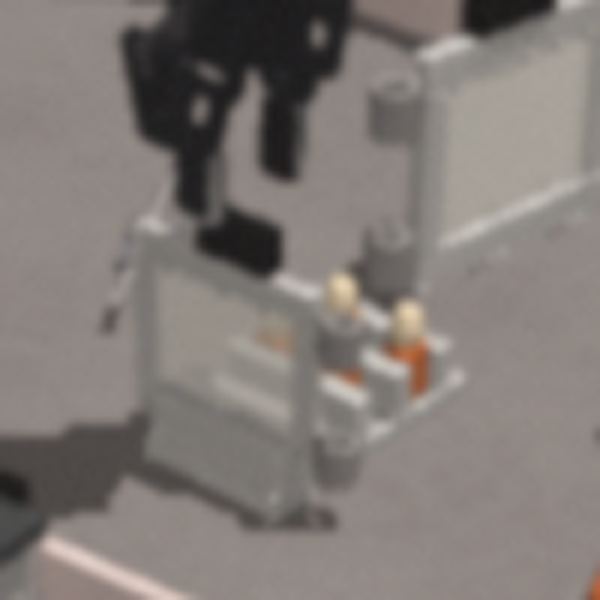

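The fingers straddle the tab at crop (240,235). I'll descend and close.

```bash
python3 -m creep '[[-0.001,0.013,-0.0017,0,0,0],[-0.001,0.026,-0.0017,0,0,0],[-0.001,0.0367,-0.0017,0,0,0],[-0.001,0.0367,-0.0017,0,0,0],[-0.001,0.0367,-0.0017,0,0,0]]' && python3 -m creep '[[0,0,0,0,0,0],[0,0,0,0,0,0],[0,0,0,0,0,0],[0,0,0,0,0,0],[0,0,0,0,0,0]]' 0 60 ;python3 -c "
from h import *
st()"
```

```text
time: 4.68
eef_pos: [0.5133, 0.1534, 0.2842]
orientation: [-90.0, -0.2, -2.1]
wrist_force: [-0.2, -0.3, -0.6]
finger_gap: 0.0497
time: 5.3
eef_pos: [0.5136, 0.1534, 0.2847]
orientation: [-89.9, -0.3, -2.1]
wrist_force: [0.0, 0.3, 6.5]
finger_gap: 0.0105
t 5.3 grasp [0.5143 0.1536 0.1297] rpy [-89.94  -0.26  -2.1 ] F [0.  0.3 6.5] M [ 0.13  0.03 -0.03] gap 0.0105 q [  8.8  23.3 -18.3  48.1   0.   10.9]
```

```bash
python3 -m creep '[[0,-0.008,0,0,0,0],[0,-0.025,0,0,0,0],[0,-0.05,0,0,0,0],[0,-0.085,0,0,0,0],[0,-0.085,0,0,0,0]]'
python3 - <<'E'
from h import *
st()
im,d=grab('scene');np.save('s3.npy',d);cv2.imwrite('pics/s3raw.png',im[...,::-1]);save('scene3.png',cv2.resize(im[150:270,270:390],None,fx=5,fy=5,interpolation=cv2.INTER_CUBIC))
E
```

```text
time: 5.92
eef_pos: [0.5139, 0.1535, 0.3721]
orientation: [-89.9, -0.5, -2.1]
wrist_force: [0.2, -0.2, -2.1]
finger_gap: 0.0115
t 5.92 grasp [0.5152 0.1537 0.2171] rpy [-89.9   -0.5   -2.09] F [ 0.2 -0.2 -2.1] M [-0.03 -0.04  0.  ] gap 0.0115 q [  8.8  18.8 -10.8  59.9   0.   10.9]
```

View pics/scene3.png

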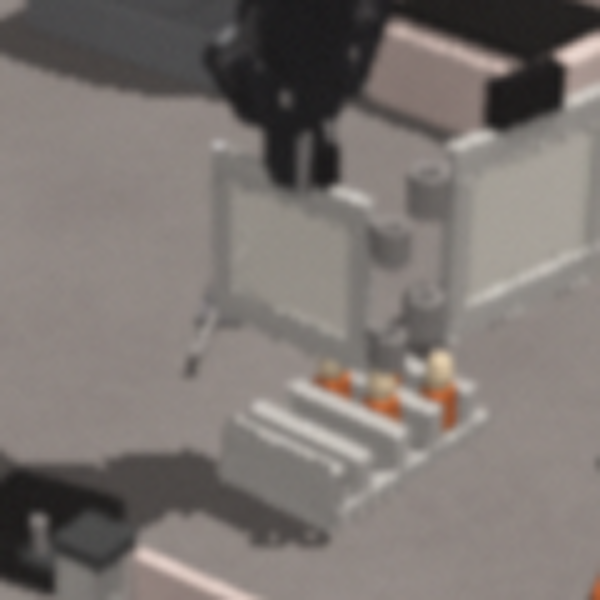

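```bash
python3 -m creep '[[-0.004,0,-0.01,0,0,0],[-0.014,0,-0.035,0,0,0],[-0.028,0,-0.07,0,0,0],[-0.046,0,-0.11,0,0,0],[-0.062,0,-0.15,0,0,0]]'; python3 -c "
from h import *
st();go((.4075,-.0775,.17),-2.1)"
```

```text
time: 6.6
eef_pos: [0.4443, 0.0044, 0.3688]
orientation: [-89.9, -0.2, -2.1]
wrist_force: [0.9, -0.6, -1.0]
finger_gap: 0.011
t 6.6 grasp [0.4449 0.0046 0.2138] rpy [-89.92  -0.23  -2.08] F [ 0.9 -0.6 -1. ] M [-0.03 -0.05 -0.02] gap 0.011 q [ -8.9   9.3 -24.1  56.4   0.1  -6.8]
shift [-0.0339  0.0435 -0.0833] turn [-0.0013  0.0003  0.0041] dist 0.0999
```

```bash
python3 -m creep '[[-0.012,0.008,-0.03,0,0,0],[-0.024,0.02,-0.06,0,0,0],[-0.032,0.033,-0.078,0,0,0],[-0.0339,0.0425,-0.0833,0,0,0],[-0.0339,0.0435,-0.0833,0,0,0]]'
python3 - <<'E'
from h import *
st();go((.4775,-.0775,.17),-2.1)
im,d=grab('scene');np.save('s4.npy',d);cv2.imwrite('pics/s4raw.png',im[...,::-1]);save('scene4.png',cv2.resize(im[200:330,190:320],None,fx=4.6,fy=4.6,interpolation=cv2.INTER_CUBIC))
im,d=grab('top');cv2.imwrite('pics/t4raw.png',im[...,::-1]);save('top4.png',cv2.resize(im[150:350,340:500],None,fx=3,fy=3,interpolation=cv2.INTER_CUBIC))
E
```

```text
time: 7.22
eef_pos: [0.407, -0.0775, 0.3242]
orientation: [-89.9, -0.1, -2.1]
wrist_force: [0.6, 0.2, -0.9]
finger_gap: 0.0111
t 7.22 grasp [ 0.4073 -0.0772  0.1692] rpy [-89.88  -0.13  -2.13] F [ 0.6  0.2 -0.9] M [ 0.03  0.   -0.  ] gap 0.0111 q [-21.    8.7 -32.3  48.9   0.2 -18.8]
shift [ 0.0705 -0.0007  0.0026] turn [-0.0021 -0.0005  0.0022] dist 0.0705
```

View pics/scene4.png

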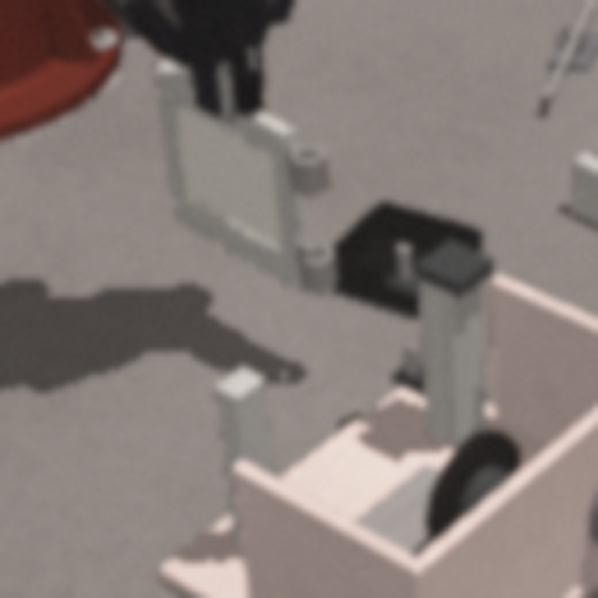

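View pics/top4.png

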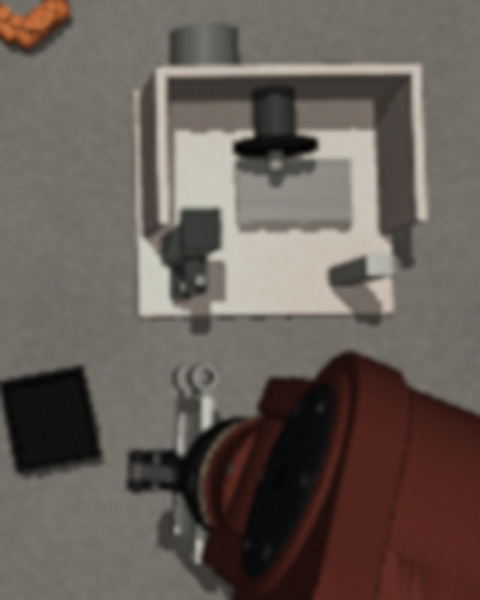

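Both sockets show in the top view, at about crop (203,377) for the upper and (183,378) for the lower. The pin tips are at about (200,281) and (182,288). I'll zoom in for a differential measurement.

Run:
```python
import cv2
a=cv2.imread('pics/t4raw.png')
cv2.imwrite('pics/c7.png',cv2.resize(a[230:285,385:425],None,fx=10,fy=10,interpolation=cv2.INTER_CUBIC))
```

```text
(no output)
```

View pics/c7.png

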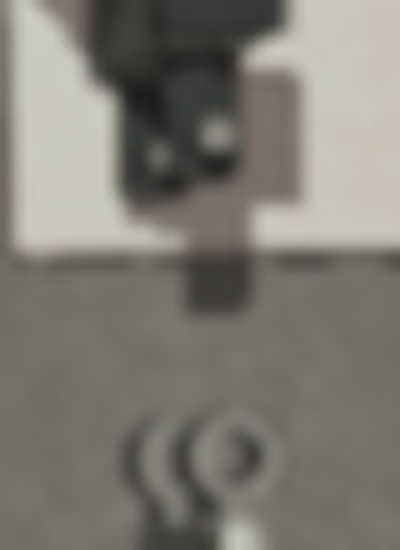

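Run:
```python
from h import *
a=cv2.imread('pics/t4raw.png').astype(float).sum(-1)
f=lambda x,y:(385+(x+.5)/10-.5,230+(y+.5)/10-.5)
def cen(x,y,r):
    u0,v0=f(x,y);u0r,v0r=int(round(u0)),int(round(v0))
    w=a[v0r-r:v0r+r+1,u0r-r:u0r+r+1];w=np.clip(w-np.percentile(w,50),0,None)
    V,U=np.mgrid[v0r-r:v0r+r+1,u0r-r:u0r+r+1];return (w*U).sum()/w.sum(),(w*V).sum()/w.sum()
up=cen(215,133,2);lo=cen(160,153,1);print(up,f(215,133),lo,f(160,153))
print('pinup',backz('top',up,.118),backz('top',f(215,133),.118),'pinlow',backz('top',lo,.053),backz('top',f(160,153),.053))
print('sockup',backz('top',f(233,459),.1485),'socklow',backz('top',f(182,459),.0835))
for z in(.1485,): print('pred',proj('top',(.4678,-.0794,z)))
```

```text
(np.float64(406.42919389978215), np.float64(242.96840958605665)) (406.05, 242.85) (np.float64(400.4190476190476), np.float64(245.1809523809524)) (400.55, 244.85)
pinup [ 0.53790219 -0.0806958   0.118     ] [ 0.53813892 -0.07988883  0.118     ] pinlow [ 0.53806102 -0.07870347  0.053     ] [ 0.538817  -0.0789955  0.053    ]
sockup [ 0.46865881 -0.07846812  0.1485    ] socklow [ 0.46944852 -0.07911226  0.0835    ]
pred [408.30303509 275.87905404   0.97515331]
```

```bash
python3 -m creep '[[0.008,-0.0007,0.0002,0,0,0],[0.025,-0.0007,0.0006,0,0,0],[0.042,-0.0007,0.001,0,0,0],[0.053,-0.0007,0.0014,0,0,0],[0.058,-0.0007,0.0014,0,0,0]]' && python3 -m creep '[[0.002,0,0,0,0,0],[0.004,0,0,0,0,0],[0.007,0,0,0,0,0],[0.0095,0,0,0,0,0],[0.0095,0,0,0,0,0]]'
python3 - <<'E'
from h import *
st();go((.4775,-.0775,.17),-2.1)
im,d=grab('scene');cv2.imwrite('pics/s5raw.png',im[...,::-1]);save('scene5.png',cv2.resize(im[220:300,240:320],None,fx=7.5,fy=7.5,interpolation=cv2.INTER_CUBIC))
im,d=grab('top');cv2.imwrite('pics/t5raw.png',im[...,::-1]);save('top5.png',cv2.resize(im[215:275,380:440],None,fx=10,fy=10,interpolation=cv2.INTER_CUBIC))
E
```

```text
time: 7.95
eef_pos: [0.4664, -0.0776, 0.3259]
orientation: [-89.9, -0.2, -2.0]
wrist_force: [0.3, 0.3, -0.9]
finger_gap: 0.0108
time: 8.57
eef_pos: [0.476, -0.0779, 0.3259]
orientation: [-89.9, -0.2, -2.0]
wrist_force: [0.1, 0.3, -1.4]
finger_gap: 0.0112
t 8.57 grasp [ 0.4766 -0.0777  0.1709] rpy [-89.91  -0.22  -2.02] F [ 0.1  0.3 -1.4] M [-0.01  0.01  0.02] gap 0.0112 q [-18.   15.6 -22.9  51.3   0.2 -16. ]
shift [0.0015 0.0009 0.0005] turn [-0.0016  0.0014  0.0039] dist 0.0018
```

View pics/scene5.png

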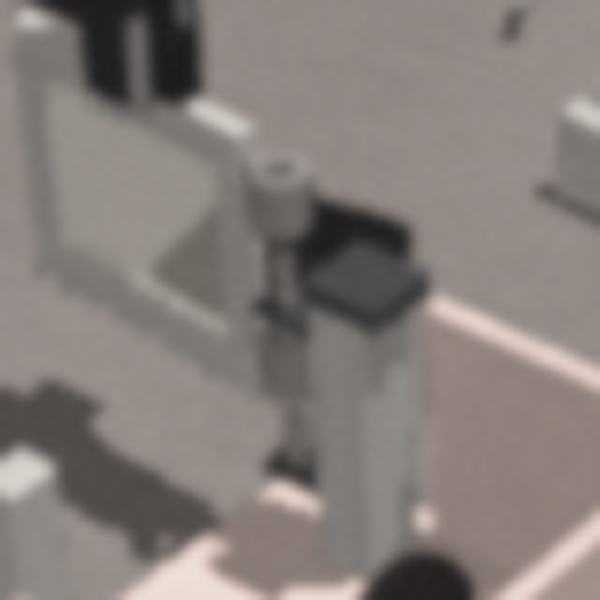

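View pics/top5.png

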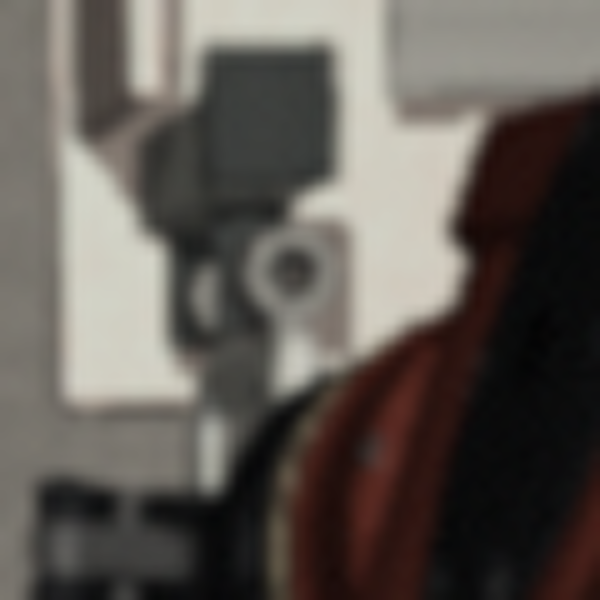

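Run:
```python
from h import *
z=.1502
print('sock',backz('top',(408.75,241.65),z))
a=cv2.imread('pics/s5raw.png')
cv2.imwrite('pics/c8.png',cv2.resize(a[235:287,265:293],None,fx=14,fy=14,interpolation=cv2.INTER_CUBIC)[:, :])
# expected scene cols of the axis through pin at z .118 ..
for P in[(.5382,-.0798)]:
  for zz in(.150,.128,.118,.1): print(zz,np.round(proj('scene',(*P,zz)),2))
  for zz in(.150,.118,.053): print(zz,np.round(proj('top',(*P,zz)),2))
```

```text
sock [ 0.53802071 -0.07972483  0.1502    ]
0.15 [276.98 241.99   1.07]
0.128 [277.46 249.67   1.08]
0.118 [277.68 253.1    1.08]
0.1 [278.06 259.2    1.09]
0.15 [408.77 241.57   0.98]
0.118 [406.01 242.82   1.01]
0.053 [400.9  245.13   1.08]
```

View pics/c8.png

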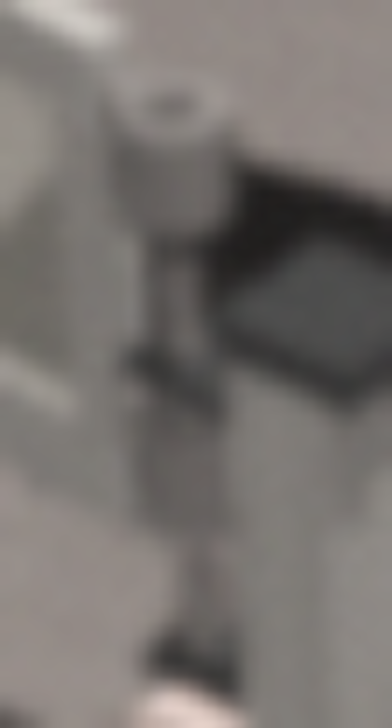

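The socket axis agrees with the pin line in both views: top (.5380,-.0797) against pin (.5382,-.0798), and scene (276.8,241.8) against the expected (277.0,242.0). I'll lower gently.

```bash
python3 -m creep '[[0,0.002,0,0,0,0],[0,0.004,0,0,0,0],[0,0.006,0,0,0,0],[0,0.0075,0,0,0,0],[0,0.009,0,0,0,0]]' && python3 -m creep '[[0,0.0007,0,0,0,0],[0,0.0014,0,0,0,0],[0,0.002,0,0,0,0],[0,0.0026,0,0,0,0],[0,0.003,0,0,0,0]]' ; python3 -c "
from h import *
st()"
```

```text
time: 9.3
eef_pos: [0.4758, -0.0779, 0.3168]
orientation: [-89.9, -0.2, -2.0]
wrist_force: [-0.4, -0.7, -1.7]
finger_gap: 0.0116
time: 9.93
eef_pos: [0.4759, -0.0779, 0.3137]
orientation: [-89.9, -0.2, -2.0]
wrist_force: [-0.8, 1.1, -1.2]
finger_gap: 0.0108
t 9.93 grasp [ 0.4764 -0.0776  0.1587] rpy [-89.9   -0.21  -2.02] F [-0.8  1.1 -1.2] M [-0.06  0.03 -0.02] gap 0.0108 q [-18.   16.3 -24.   49.6   0.1 -16. ]
```

Leaf_low is now at about 0.051, which should be just past the pin tips, and there is no vertical force. I'll continue in small steps.

```bash
python3 -m creep '[[0,0.0008,0,0,0,0],[0,0.0016,0,0,0,0],[0,0.0024,0,0,0,0],[0,0.0032,0,0,0,0],[0,0.004,0,0,0,0]]'
python3 - <<'E'
from h import *
st()
im,d=grab('scene');save('scene6.png',cv2.resize(im[220:300,240:320],None,fx=7.5,fy=7.5,interpolation=cv2.INTER_CUBIC))
E
```

```text
time: 10.55
eef_pos: [0.4759, -0.0779, 0.3097]
orientation: [-89.9, -0.2, -2.0]
wrist_force: [-0.3, -0.3, -1.4]
finger_gap: 0.0112
t 10.55 grasp [ 0.4765 -0.0776  0.1547] rpy [-89.91  -0.21  -2.02] F [-0.3 -0.3 -1.4] M [-0.01  0.01 -0.03] gap 0.0112 q [-18.   16.5 -24.3  49.    0.1 -16. ]
```

View pics/scene6.png

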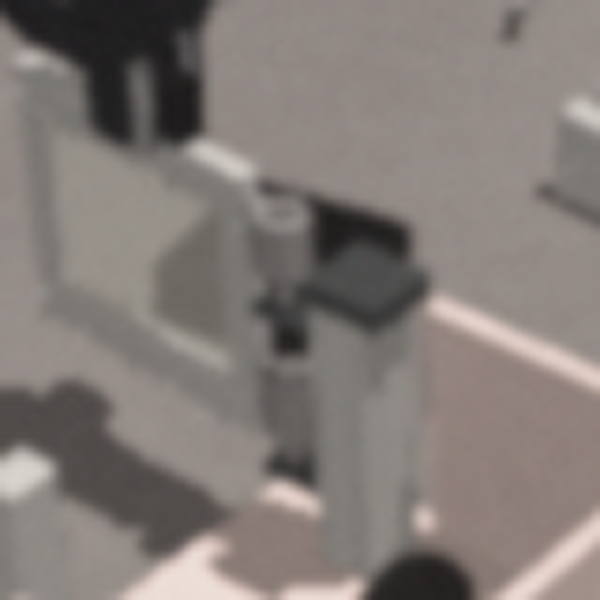

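The sockets are over the pins and the wrist force is unchanged. I'll continue down.

```bash
python3 -m creep '[[0,0.0014,0,0,0,0],[0,0.003,0,0,0,0],[0,0.005,0,0,0,0],[0,0.0065,0,0,0,0],[0,0.008,0,0,0,0]]' && python3 -m creep '[[0,0.0006,0,0,0,0],[0,0.0012,0,0,0,0],[0,0.0018,0,0,0,0],[0,0.0022,0,0,0,0],[0,0.0026,0,0,0,0]]'; python3 -c "
from h import *
st()"
```

```text
time: 11.22
eef_pos: [0.4759, -0.0778, 0.3015]
orientation: [-89.9, -0.2, -2.0]
wrist_force: [0.8, 0.4, -2.4]
finger_gap: 0.0109
time: 11.85
eef_pos: [0.4759, -0.0779, 0.2989]
orientation: [-89.9, -0.2, -2.0]
wrist_force: [0.6, 0.2, -1.0]
finger_gap: 0.011
t 11.85 grasp [ 0.4764 -0.0776  0.1439] rpy [-89.9   -0.2   -2.02] F [ 0.6  0.2 -1. ] M [-0.02 -0.01  0.  ] gap 0.011 q [-18.   17.2 -25.2  47.4   0.1 -16. ]
```

```bash
python3 -m creep '[[0,0.0003,0,0,0,0],[0,0.0006,0,0,0,0],[0,0.0009,0,0,0,0],[0,0.0012,0,0,0,0],[0,0.0012,0,0,0,0]]'; python3 -c "
from h import *
st()"
```

```text
time: 12.48
eef_pos: [0.4759, -0.0779, 0.2977]
orientation: [-89.9, -0.2, -2.0]
wrist_force: [0.1, 0.5, -1.8]
finger_gap: 0.0112
t 12.47 grasp [ 0.4765 -0.0776  0.1427] rpy [-89.9   -0.21  -2.02] F [ 0.1  0.5 -1.8] M [-0.03 -0.03 -0.02] gap 0.0112 q [-18.   17.3 -25.3  47.2   0.2 -16. ]
```

```bash
python3 -m creep '[[0,0.0002,0,0,0,0],[0,0.0004,0,0,0,0],[0,0.0006,0,0,0,0],[0,0.0008,0,0,0,0],[0,0.0008,0,0,0,0]]'; python3 -c "
from h import *
st()"
```

```text
time: 13.1
eef_pos: [0.4758, -0.0778, 0.2974]
orientation: [-89.9, -0.2, -2.0]
wrist_force: [-3.8, 0.7, 9.0]
finger_gap: 0.0112
t 13.1 grasp [ 0.4764 -0.0776  0.1424] rpy [-89.91  -0.21  -2.02] F [-3.8  0.7  9. ] M [0.19 0.65 0.07] gap 0.0112 q [-18.   17.3 -25.4  47.2   0.1 -16. ]
```

There is a soft contact of about 10 N at leaf_low of about 0.0347, which matches seated on the brackets (0.035). I'll open slightly so it rests freely, then check both views.

```bash
python3 -m creep '[[0,0,0,0,0,0],[0,0,0,0,0,0],[0,0,0,0,0,0],[0,-0.003,0,0,0,0],[0,-0.006,0,0,0,0]]' 0.02 20
python3 - <<'E'
from h import *
st()
im,d=grab('scene');save('scene7.png',cv2.resize(im[220:300,220:320],None,fx=7,fy=7,interpolation=cv2.INTER_CUBIC))
im,d=grab('top');save('top7.png',cv2.resize(im[195:295,370:490],None,fx=6,fy=6,interpolation=cv2.INTER_CUBIC))
E
```

```text
time: 13.72
eef_pos: [0.4758, -0.0778, 0.3036]
orientation: [-89.9, -0.2, -2.0]
wrist_force: [0.0, 0.3, -0.2]
finger_gap: 0.0199
t 13.72 grasp [ 0.4764 -0.0776  0.1486] rpy [-89.91  -0.21  -2.02] F [ 0.   0.3 -0.2] M [-0.06 -0.03  0.03] gap 0.0199 q [-18.   16.9 -24.9  48.1   0.1 -16. ]
```

View pics/scene7.png

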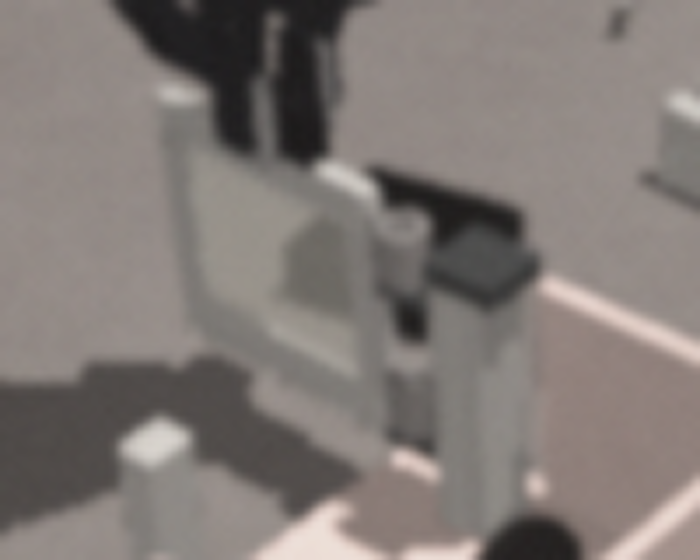

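View pics/top7.png

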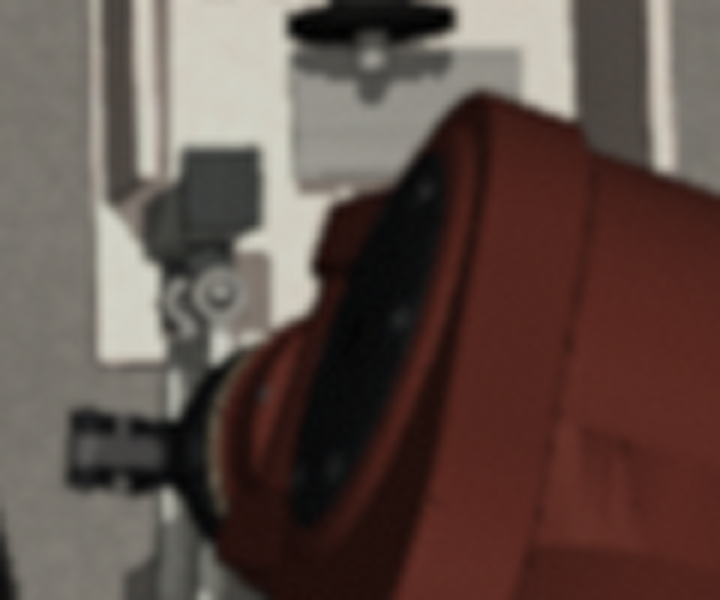

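The scene crop shows the leaf upright with its sockets on the brackets (crop 405,250 and 410,400). In the top crop a pin tip shows inside the upper socket at (220,293). I'll swing the leaf with the fingers loosely around the tab, on an arc about the pins.

```bash
python3 -m creep '[[0.0003,0,-0.006,0,-0.1,0],[0.0012,0,-0.012,0,-0.2,0],[0.0027,0,-0.0179,0,-0.3,0],[0.0048,0,-0.0236,0,-0.4,0],[0.0074,0,-0.029,0,-0.5,0]]' && python3 -m creep '[[0.0003,0,-0.006,0,-0.1,0],[0.0012,0,-0.012,0,-0.2,0],[0.0027,0,-0.0179,0,-0.3,0],[0.0048,0,-0.0236,0,-0.4,0],[0.0074,0,-0.029,0,-0.5,0]]'
python3 - <<'E'
from h import *
st();s=arm.get_state();p=np.radians(s['orientation'][2]);print('ideal',np.array([.5369,-.0798])-.0605*np.array([np.cos(p),np.sin(p)]))
im,d=grab('scene');save('scene8.png',cv2.resize(im[220:320,220:320],None,fx=6,fy=6,interpolation=cv2.INTER_CUBIC))
E
```

```text
time: 14.45
eef_pos: [0.4823, -0.1073, 0.3038]
orientation: [-90.1, -0.3, 26.8]
wrist_force: [-0.3, -0.2, -0.1]
finger_gap: 0.0198
time: 15.08
eef_pos: [0.5021, -0.13, 0.3039]
orientation: [-90.2, -0.2, 55.7]
wrist_force: [-0.5, -0.4, 0.9]
finger_gap: 0.0196
t 15.07 grasp [ 0.5028 -0.1298  0.1489] rpy [-90.16  -0.2   55.65] F [-0.5 -0.4  0.9] M [0.04 0.03 0.02] gap 0.0196 q [-22.6  20.5 -19.4  49.9   0.2 -78.3]
ideal [ 0.50276336 -0.12974937]
```

View pics/scene8.png

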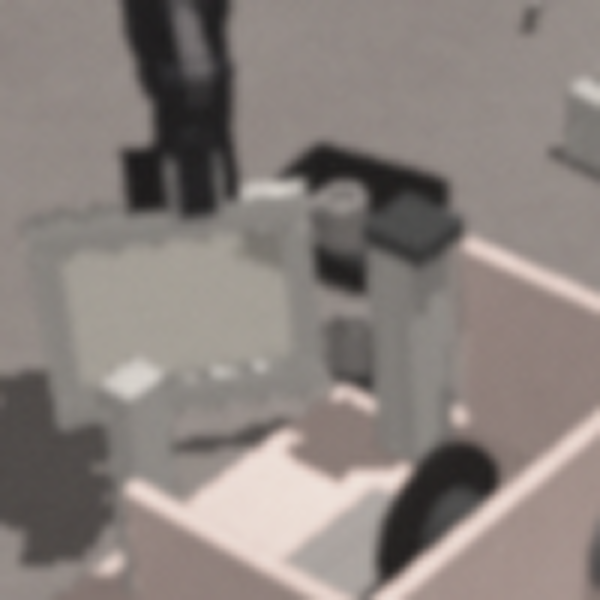

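The leaf follows, with its sockets still on the brackets (crop 340,215 and 348,345). I'll continue.

```bash
python3 -m creep '[[0.0003,0,-0.006,0,-0.1,0],[0.0012,0,-0.012,0,-0.2,0],[0.0027,0,-0.0179,0,-0.3,0],[0.0044,0,-0.0225,0,-0.38,0],[0.006,0,-0.0263,0,-0.45,0]]' && python3 -m creep '[[0,0,-0.002,0,-0.03,0],[0.0001,0,-0.004,0,-0.06,0],[0.0003,0,-0.006,0,-0.09,0],[0.0004,0,-0.0072,0,-0.12,0],[0.0005,0,-0.0084,0,-0.14,0]]'
python3 - <<'E'
from h import *
st();s=arm.get_state();p=np.radians(s['orientation'][2]);print('ideal',np.array([.5369,-.0798])-.0605*np.array([np.cos(p),np.sin(p)]))
im,d=grab('scene');save('scene9.png',cv2.resize(im[220:320,220:320],None,fx=6,fy=6,interpolation=cv2.INTER_CUBIC))
im,d=grab('top');save('top9.png',cv2.resize(im[195:295,370:490],None,fx=6,fy=6,interpolation=cv2.INTER_CUBIC))
E
```

```text
time: 15.75
eef_pos: [0.5278, -0.1401, 0.304]
orientation: [-90.3, -0.1, 81.7]
wrist_force: [-0.4, -0.4, -0.4]
finger_gap: 0.02
time: 16.38
eef_pos: [0.5363, -0.1408, 0.304]
orientation: [-90.3, -0.1, 89.8]
wrist_force: [-0.7, 0.4, 0.7]
finger_gap: 0.0194
t 16.38 grasp [ 0.537  -0.1407  0.149 ] rpy [-9.027e+01 -6.000e-02  8.983e+01] F [-0.7  0.4  0.7] M [0.04 0.04 0.  ] gap 0.0194 q [ -22.3   24.   -13.9   51.9    0.2 -112.1]
ideal [ 0.53671573 -0.14029972]
```

View pics/scene9.png

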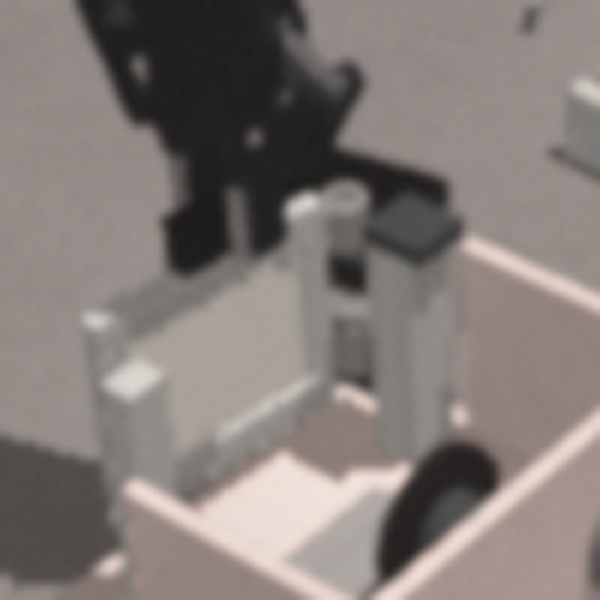

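View pics/top9.png

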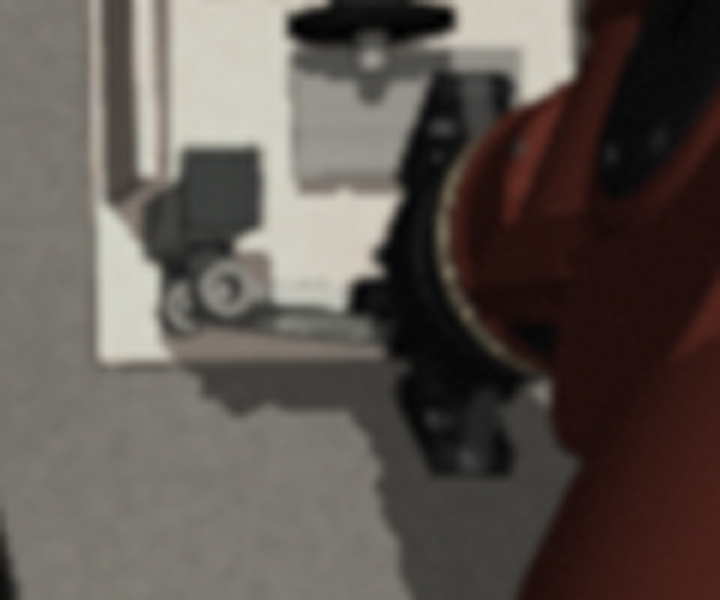

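```bash
python3 -m creep '[[0,0,-0.0008,0,-0.01,0],[0,0,-0.0015,0,-0.02,0],[0,0,-0.0021,0,-0.03,0],[0,0,-0.0027,0,-0.04,0],[0,0,-0.0033,0,-0.04,0]]' ; python3 -c "
from h import *
st()"
```

```text
time: 17.1
eef_pos: [0.5396, -0.1408, 0.304]
orientation: [-90.3, -0.0, 92.1]
wrist_force: [0.1, -0.5, -0.1]
finger_gap: 0.0202
t 17.1 grasp [ 0.5404 -0.1407  0.149 ] rpy [-9.028e+01 -4.000e-02  9.209e+01] F [ 0.1 -0.5 -0.1] M [-0.04  0.02  0.  ] gap 0.0202 q [ -22.2   24.3  -13.4   52.1    0.2 -114.3]
```

```bash
python3 -m creep '[[0,0,-0.0005,0,0,0],[0,0,-0.001,0,0,0],[0,0,-0.0014,0,0,0],[0,0,-0.0018,0,0,0],[0,0,-0.0022,0,0,0]]'
python3 - <<'E'
from h import *
st()
im,d=grab('scene');save('scene10.png',cv2.resize(im[220:320,220:320],None,fx=6,fy=6,interpolation=cv2.INTER_CUBIC))
E
```

```text
time: 17.73
eef_pos: [0.5419, -0.1408, 0.304]
orientation: [-90.3, -0.0, 92.1]
wrist_force: [-0.5, 0.1, 0.7]
finger_gap: 0.0198
t 17.73 grasp [ 0.5426 -0.1406  0.149 ] rpy [-9.028e+01 -4.000e-02  9.209e+01] F [-0.5  0.1  0.7] M [-0.    0.06 -0.  ] gap 0.0198 q [ -22.1   24.6  -13.    52.2    0.2 -114.2]
```

View pics/scene10.png

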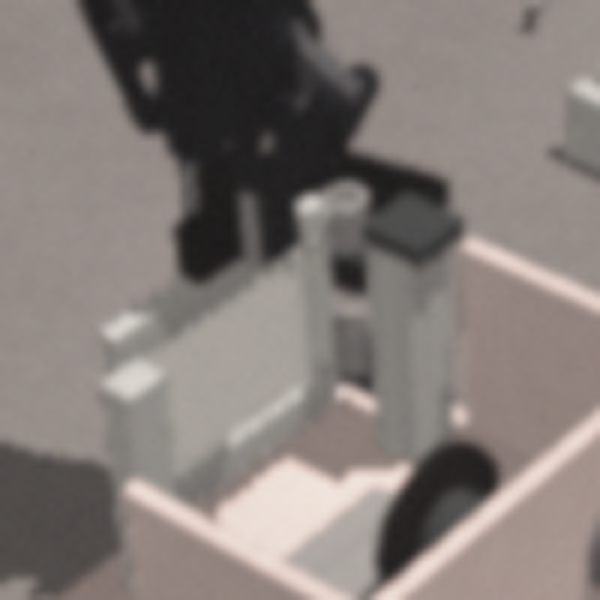

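The free edge (crop 125,325) is nearly behind the strike post. I'll continue until I feel contact.

```bash
python3 -m creep '[[0,0,-0.0004,0,0,0],[0,0,-0.0008,0,0,0],[0,0,-0.0011,0,0,0],[0,0,-0.0014,0,0,0],[0,0,-0.0017,0,0,0]]' ; python3 -c "
from h import *
st()"
```

```text
time: 18.4
eef_pos: [0.5433, -0.1407, 0.304]
orientation: [-90.2, -0.0, 92.1]
wrist_force: [-4.2, -1.0, 1.8]
finger_gap: 0.0201
t 18.4 grasp [ 0.5439 -0.1406  0.149 ] rpy [-9.023e+01 -4.000e-02  9.208e+01] F [-4.2 -1.   1.8] M [-0.17  0.77  0.04] gap 0.0201 q [-2.200e+01  2.470e+01 -1.280e+01  5.230e+01  1.000e-01 -1.141e+02]
```

Contact of about 4 N. I'll open and lift off straight up, then look.

```bash
python3 -m creep '[[0,0,0,0,0,0],[0,0,0,0,0,0],[0,0,0,0,0,0],[0,-0.01,0,0,0,0],[0,-0.02,0,0,0,0]]' 0.04 && python3 -m creep '[[0,-0.02,0,0,0,0],[0,-0.05,0,0,0,0],[-0.04,-0.09,0.03,0,0,0],[-0.08,-0.13,0.07,0,0,0],[-0.12,-0.16,0.12,0,0,0]]'
python3 - <<'E'
from h import *
st()
im,d=grab('scene');save('scene11.png',cv2.resize(im[220:320,220:320],None,fx=6,fy=6,interpolation=cv2.INTER_CUBIC))
im,d=grab('top');np.save('t11.npy',d);cv2.imwrite('pics/t11raw.png',im[...,::-1]);save('top11.png',cv2.resize(im[180:280,370:490],None,fx=6,fy=6,interpolation=cv2.INTER_CUBIC))
E
```

```text
time: 19.02
eef_pos: [0.5433, -0.1408, 0.3249]
orientation: [-90.3, -0.0, 92.1]
wrist_force: [-0.3, -0.3, -0.3]
finger_gap: 0.0402
time: 19.65
eef_pos: [0.4372, -0.2564, 0.4795]
orientation: [-90.4, 0.1, 92.1]
wrist_force: [0.7, -1.7, 0.1]
finger_gap: 0.0398
t 19.65 grasp [ 0.4382 -0.2565  0.3245] rpy [-9.036e+01  7.000e-02  9.213e+01] F [ 0.7 -1.7  0.1] M [-0.03  0.01  0.  ] gap 0.0398 q [ -38.7   12.8   -2.8   74.1    0.2 -130.8]
```

View pics/scene11.png

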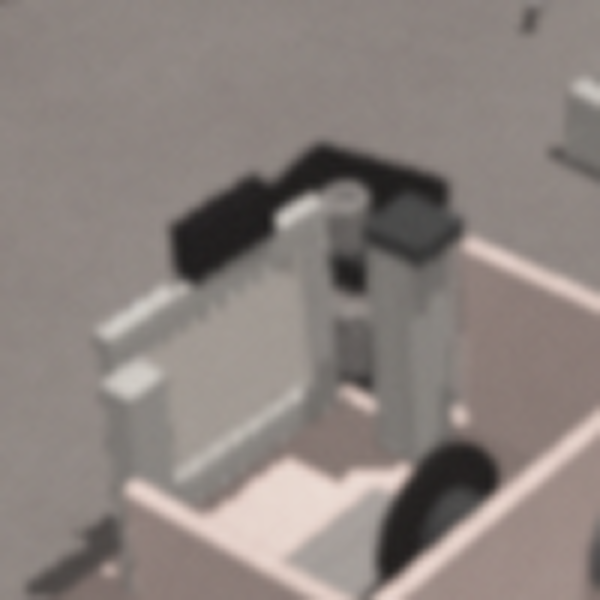

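View pics/top11.png

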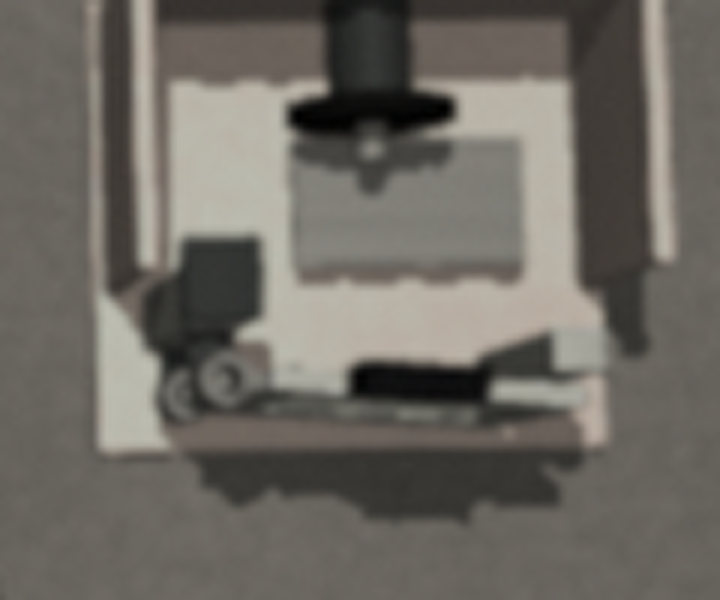

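Run:
```python
from h import *
f=lambda x,y:(370+(x+.5)/6-.5,180+(y+.5)/6-.5)
dt=np.load('t11.npy');m=arm.camera_model('top');R=np.array(m['R']);t=np.array(m['t']);v,u=np.mgrid[0:480,0:640]
W=(np.stack([(u-m['cx'])/m['fx']*dt,(v-m['cy'])/m['fy']*dt,dt],-1)-t)@R;z=W[...,2]
r=(v>232)&(v<255)&(u>411)&(u<467)&(z>.122)&(z<.165)
P=W[r];vx,vy,x0,y0=cv2.fitLine(P[:,:2].astype(np.float32),cv2.DIST_HUBER,0,.001,.001).ravel()
print('leaf line deg',np.degrees(np.arctan2(vx,-vy)),'from -y toward +x; at',x0,y0,len(P), 'z',np.median(z[r&(u>455)]),np.median(z[r&(u<425)]), 'tab z',np.percentile(z[r],95))
e=backz('top',f(580,395),.130);print('free end',e)
print('strike front', [np.round(backz('top',f(x,372),.115),4) for x in(555,603)])
s=backz('top',f(228,380),.122);print('sock',s)
# cell yaw from walls
for lo,hi in((380,397),(474,485)):
  q=(v>180)&(v<222)&(u>lo)&(u<hi)&(abs(z-.105)<.004);a=cv2.fitLine(W[q][:,:2].astype(np.float32),cv2.DIST_HUBER,0,.001,.001).ravel();print('wall',np.degrees(np.arctan2(a[1],a[0])))
q=(v>160)&(v<200)&(u>395)&(u<475)&(abs(z-.105)<.004);a=cv2.fitLine(W[q][:,:2].astype(np.float32),cv2.DIST_HUBER,0,.001,.001).ravel();print('back',np.degrees(np.arctan2(a[0],-a[1])))
print([np.round(backz('top',f(*p),.006),4) for p in((99,452),(605,445))])
```

```text
leaf line deg 177.79169 from -y toward +x; at 0.535481 -0.13720511 279 z 0.12616518000494803 0.12822229597573342 tab z 0.1535747447615645
free end [ 0.53417853 -0.20419947  0.13      ]
strike front [array([ 0.5434, -0.1999,  0.115 ]), array([ 0.5437, -0.217 ,  0.115 ])]
sock [ 0.53772466 -0.08242598  0.122     ]
wall 2.3524466
wall 2.1606665
back 1.1094592
[array([ 0.5181, -0.0528,  0.006 ]), array([ 0.5247, -0.2516,  0.006 ])]
```

The leaf is shut to about 4° (0.07 rad) and the tab top is at 0.1536, so it is home. It still stands about 5 mm off the strike post. That is within tolerance, but I'll press it home once more with the fingers around the tab.

```bash
python3 -m creep '[[0.03,0.03,-0.03,0,0,0],[0.06,0.06,-0.06,0,0,0],[0.09,0.08,-0.085,0,0,0],[0.11,0.09,-0.1,0,0,0],[0.115,0.1,-0.101,0,0,0]]'; python3 -c "
from h import *
st();go((.537,-.1406,.17),91);go((.537,-.1406,.149),91)"
```

```text
time: 20.38
eef_pos: [0.5345, -0.139, 0.3811]
orientation: [-90.5, 0.2, 92.0]
wrist_force: [0.9, -0.4, -0.5]
finger_gap: 0.0399
t 20.38 grasp [ 0.5357 -0.1396  0.2261] rpy [-90.46   0.23  91.97] F [ 0.9 -0.4 -0.5] M [ 0.05 -0.01 -0.03] gap 0.0399 q [ -22.2   20.1   -7.4   61.9   -0.  -114.1]
shift [-0.0015  0.0561 -0.002 ] turn [ 0.008   0.0169 -0.0039] dist 0.0562
shift [-0.0014  0.0771 -0.0019] turn [ 0.008   0.0169 -0.0039] dist 0.0772
```

```bash
python3 -m creep '[[0,0.02,-0.001,0.008,0,-0.004],[-0.0014,0.045,-0.0015,0.008,0,-0.004],[-0.0014,0.065,-0.0015,0.008,0,-0.004],[-0.0014,0.077,-0.0015,0.008,0,-0.004],[-0.0014,0.077,-0.0015,0.008,0,-0.004]]' && python3 -m creep '[[0,0,0,0,0,0],[0,0,-0.001,0,0,0],[0,0,-0.002,0,0,0],[0,0,-0.003,0,0,0],[0,0,-0.004,0,0,0]]' 0.02 && python3 -m creep '[[0,0,-0.0008,0,0,0],[0,0,-0.0014,0,0,0],[0,0,-0.002,0,0,0],[0,0,-0.0024,0,0,0],[0,0,-0.0026,0,0,0]]' ; python3 -c "
from h import *
st()"
```

```text
time: 21.0
eef_pos: [0.5361, -0.141, 0.3033]
orientation: [-89.9, -0.0, 91.9]
wrist_force: [0.6, 0.2, 0.2]
finger_gap: 0.0396
time: 21.62
eef_pos: [0.5402, -0.1408, 0.3034]
orientation: [-89.9, -0.0, 91.9]
wrist_force: [-0.9, 0.6, 0.1]
finger_gap: 0.0201
time: 22.25
eef_pos: [0.5428, -0.1407, 0.3034]
orientation: [-89.9, -0.0, 91.9]
wrist_force: [-0.2, 0.7, 0.4]
finger_gap: 0.0205
t 22.25 grasp [ 0.5426 -0.1407  0.1484] rpy [-8.992e+01 -3.000e-02  9.193e+01] F [-0.2  0.7  0.4] M [-0.01  0.08 -0.02] gap 0.0205 q [ -22.    24.8  -12.7   52.6   -0.  -113.9]
```

```bash
python3 -m creep '[[0,0,-0.0005,0,0,0],[0,0,-0.001,0,0,0],[0,0,-0.0014,0,0,0],[0,0,-0.0018,0,0,0],[0,0,-0.0021,0,0,0]]'
python3 - <<'E'
from h import *
st()
im,d=grab('scene');save('scene12.png',cv2.resize(im[220:320,220:320],None,fx=6,fy=6,interpolation=cv2.INTER_CUBIC))
E
```

```text
time: 22.88
eef_pos: [0.5444, -0.1407, 0.3033]
orientation: [-89.8, -0.0, 91.9]
wrist_force: [-6.0, -1.3, 3.6]
finger_gap: 0.0199
t 22.88 grasp [ 0.544  -0.1406  0.1483] rpy [-8.983e+01 -3.000e-02  9.192e+01] F [-6.  -1.3  3.6] M [-0.23  1.26 -0.03] gap 0.0199 q [ -21.9   25.   -12.4   52.8   -0.  -113.8]
```

View pics/scene12.png

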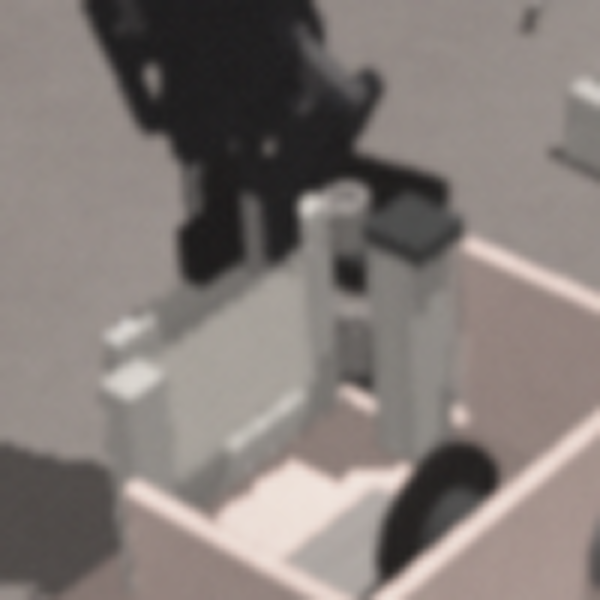

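The free edge is now against the strike post (crop 130,328) with about 6 N. This time I'll back off slowly by half the finger play, then lift straight up.

```bash
python3 -m creep '[[0,0,0.0003,0,0,0],[0,0,0.0007,0,0,0],[0,0,0.0012,0,0,0],[0,0,0.002,0,0,0],[0,0,0.003,0,0,0]]' && python3 -m creep '[[0,0,0.0007,0,0,0],[0,-0.006,0.0009,0,0,0],[0,-0.014,0.0009,0,0,0],[0,-0.025,0.0009,0,0,0],[0,-0.04,0.0009,0,0,0]]' && python3 -m creep '[[0,-0.02,0,0,0,0],[0,-0.05,0,0,0,0],[-0.04,-0.09,0.03,0,0,0],[-0.08,-0.13,0.07,0,0,0],[-0.12,-0.16,0.12,0,0,0]]'
python3 - <<'E'
from h import *
st()
im,d=grab('scene');save('scene13.png',cv2.resize(im[220:320,220:320],None,fx=6,fy=6,interpolation=cv2.INTER_CUBIC))
im,d=grab('top');np.save('t13.npy',d);save('top13.png',cv2.resize(im[180:280,370:490],None,fx=6,fy=6,interpolation=cv2.INTER_CUBIC))
m=arm.camera_model('top');R=np.array(m['R']);t=np.array(m['t']);v,u=np.mgrid[0:480,0:640]
def ana(dt):
  W=(np.stack([(u-m['cx'])/m['fx']*dt,(v-m['cy'])/m['fy']*dt,dt],-1)-t)@R;z=W[...,2]
  r=(v>232)&(v<255)&(u>411)&(u<467)&(z>.122)&(z<.165);P=W[r]
  a=cv2.fitLine(P[:,:2].astype(np.float32),cv2.DIST_HUBER,0,.001,.001).ravel();print(len(P),np.degrees(np.arctan(-a[0]/a[1])),a[2:],np.percentile(z[r],95))
ana(np.load('t11.npy'));ana(d)
E
```

```text
time: 23.55
eef_pos: [0.5415, -0.1407, 0.3033]
orientation: [-89.8, -0.0, 91.9]
wrist_force: [0.0, 0.4, -0.4]
finger_gap: 0.02
time: 24.18
eef_pos: [0.5407, -0.1408, 0.3443]
orientation: [-89.8, -0.0, 91.9]
wrist_force: [0.7, -0.3, 0.9]
finger_gap: 0.0199
time: 24.8
eef_pos: [0.4352, -0.256, 0.4998]
orientation: [-89.9, 0.1, 92.0]
wrist_force: [0.7, -1.1, 0.4]
finger_gap: 0.0203
t 24.8 grasp [ 0.4351 -0.2562  0.3448] rpy [-8.995e+01  7.000e-02  9.197e+01] F [ 0.7 -1.1  0.4] M [-0.08  0.    0.03] gap 0.0203 q [-3.870e+01  1.250e+01 -1.000e-01  7.740e+01 -1.000e-01 -1.307e+02]
279 -2.2083137 [ 0.535481   -0.13720511] 0.1535747447615645
271 0.3162216 [ 0.53810835 -0.14461592] 0.15404703207712378
```

View pics/scene13.png

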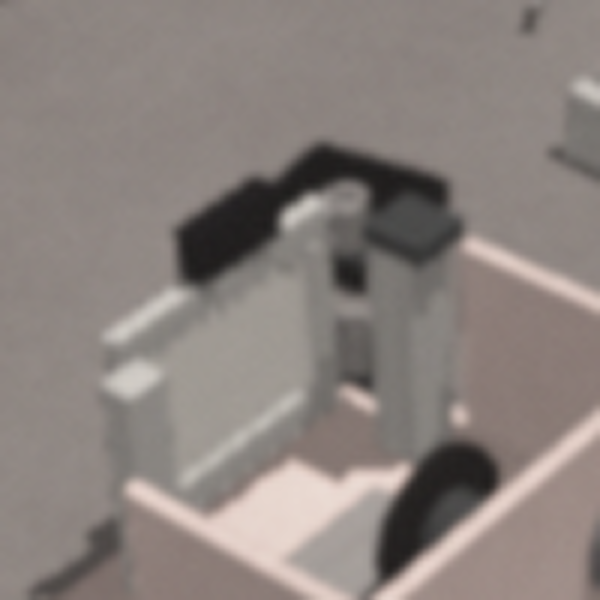

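View pics/top13.png

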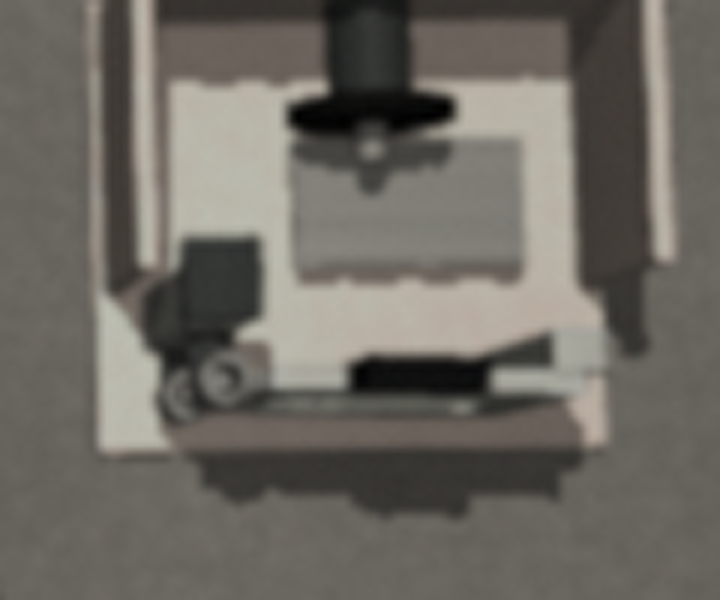

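Now the leaf lies against the strike post, about 1.6° (0.03 rad) from the cell's y axis. The tab top is at 0.154, so it is home, and the arm is clear. Handing in.

```bash
python3 -m creep '[[0,0,0,0,0,0],[0,0,0,0,0,0],[0,0,0,0,0,0],[0,0,0,0,0,0],[0,0,0,0,0,0]]' && python3 -c "
from h import *
print(arm.sign_off())"
```

```text
time: 25.52
eef_pos: [0.4339, -0.2576, 0.5012]
orientation: [-90.0, 0.2, 91.7]
wrist_force: [-0.4, -0.3, 0.1]
finger_gap: 0.0199
the job is handed in; nothing more can be done
None
```

The leaf is hung on the cell and swung shut, and I handed the job in at 25.5 s. I took the smaller silver leaf from the stand and lined its sockets up with the pin tips in both cameras. I then lowered it gently until it met the brackets with about 10 N, while it still stood open. I swung it shut with the fingers loose around the tab.

- **First shut position:** after the first release the leaf stood about 5 mm off the strike post (about 4° open), so I pressed it home again with about 6 N and backed off slowly.
- **Last checks:** the leaf is about 1.6° (0.03 rad) from the cell's y axis, with the tab top at 0.154 m as expected when home. In the pictures it is upright against the strike post, and the gripper is clear of it.
- **Not checked:** I did not measure the bystanders again at the end; the wrist force gave no sign that the arm touched any of them.

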